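Dock a vial cassette behind its sprung pawl

ROBOT

A 6-joint arm with a two-finger parallel gripper is mounted at the origin on a cart in front of the work surface, level with it; the furniture and walls round the work are solid. World frame = base frame: x ahead of the robot, y to its left, z up, the work surface at z = 0. Lengths are in m, angles in rad, forces in N, time in s.
With the tool pointing down it reaches from about 0.325 to 0.9 m from the base axis. Payload 3.5 kg.
Tool frame: the origin (TCP) lies on the centre line of the jaws, within the pads' length; the fingertips stand 17 mm ahead of it and the grasp point (between the pads) lies 2 mm behind it (env.tips_ahead is the distance from the TCP to the fingertips, in m); z points along the fingers, y is the line along which they close (so a half turn about z gives the same grasp; the last joint's range is limited). The gripper opens to 85 mm and grips with 20 to 120 N. Pads are 22 mm wide; open, the fingers measure 114 mm over their backs; the gripper's body (76 mm by 85 mm) begins 54 mm behind the grasp point. The pads swing forward as they close: fully open they stand 13 mm farther back than shut.
Start: joints at [-1.311, 0.276, -0.026, 1.268, 0, 1.467], TCP at [0.222, -0.584, 0.248] pointing down, gripper open.
Joint ranges: [-3.12, 3.12], [-0.85, 1.88], [-1.08, 1.24], [-1.95, 2.15], [-1.57, 1.53], [-3.14, 3.14]. Speed limits (rad/s): [2.57, 2.57, 3.14, 3.14, 3.14, 3.14].

INTERFACE

Orientations are given as a unit quaternion [x, y, z, w].
In Python, from rig import env gives the robot as it stands.
- The arm moves only by the tool move_arm, never from a script. Its argument "commands" is a list of rows, each an object with "linear": the shift along the tool's x, y, z scaled (see below), a list of three; "twist": the turn, a rotation vector about the tool's x, y, z scaled (see below), a list of three; "gripper": the opening, from 0 (shut) to 1 (fully open). In form: [{"linear": [dx, dy, dz], "twist": [wx, wy, wz], "gripper": gripper}, ...]. A call has exactly 5 rows; each row is the pose to reach, as a shift and turn from the pose commanded when the call began, along the tool's axes at that moment; what a row does not reach only later rows make up. The controller multiplies each number of a shift by 200 mm and each number of a turn by 45 degrees. A row lasts 1/8 s, in which the tool goes at most 62.5 mm and 10.7 degrees, less where a joint would pass 70% of its speed; a pose out of reach is approached as far as the arm can. A call with a number of a shift or a turn outside -1 to 1 is refused whole. A call with a gripper value outside its range is refused whole. The fingers move at their own pace and stop on an object; the grip force is fixed at half the most. Time passes only in rows, so rows that repeat a pose let the fingers close, or fill a call up. It gives the time, the measured TCP pose, the force, the opening and the grip force at its end, in the units of the state.
- env.get_state(): the state, without advancing time (a new reading comes with each control period).
- env.capture(name): name is "scene" or "top"; returns a dict with "color" (400x640x3 uint8, blue, green, red), "vertical_fov" (degrees; the focal length in pixels is half the picture's height over the tangent of half this angle, whatever the lens; pixels are square), "cx", "cy" (the principal point, pixels), "extrinsics" (4x4, takes a point from camera to world coordinates). Camera axes: x right, y down, z forward; pixel columns grow to the right and rows downward; lengths in m; the calibration is good to about 2 mm. A picture is of the moment at which its call begins. There is no depth.
- env.job_done(): hands the job in; it is judged then, once.
The state is a dict: "clock": time; "qpos": joint angles; "joint_vel": joint speeds; "joint_torque": joint torques, N m; "tool_pos": TCP position; "eef_rot": TCP orientation; "wrist_force": force on the tool from outside, world axes, zero at the start; "ft_torque": the same for the moment, N m; "width": finger opening in m; "grasp_force": force on a finger pad.
Only numpy, scipy, OpenCV 4.12 (cv2) and the standard library are available. Lean on these libraries where they do the work, as an engineer would, in place of code of your own. Each camera call takes 0.05 s, during which the arm holds its last target. There are 200 camera calls.

TASK

Pick up the white vial cassette by its grip fin, lay it flat in the wide open end of the grey docking channel, then slide it along the channel floor past the sprung steel pawl until the pawl clicks in behind it and it rests held between pawl and rubber buffer. Feel for the click and push gently: stop soon after it and never drive the buffer to the bottom. Let go and leave the other things on the bench where they stand.

Things in the scene. Friction and masses are not known exactly. Their poses are not given: they have to be found in the camera images.
- cassette: loose white cassette: a block 84 mm long (its x) x 60 mm wide (its y) x 34 mm high with low black vial caps (to 37 mm) on its deck and a grip fin on top. Origin: centre of its underside, z up. It is symmetric: either end may go first. About 0.3 kg.
- cassette_fin (a point): centre of the part of the fin to grip, 55 mm above the cassette's underside. The fin is 46 mm long along the cassette's x, 14 mm thick along its y, and reaches from 34 to 71 mm above the underside.
- dock: fixed grey docking channel, base 310 x 112 x 6 mm, open at the top. Origin: middle of its open end, at the underside; x along the channel in the direction of pushing, y left, z up. Floor top at z = 6 mm, side rails to z = 18 mm. A dark steel latch unit on it carries the pawl, above the left (+y) rail, and the buffer at the far end; all of it is below z = 41 mm.
- dock_lay (a point): point on the floor at dock x = 45 mm, centre of the wide open end, where the cassette's origin goes when it is laid down. The rails stand 76 mm apart from x = 0 to 82 mm, narrow from 82 to 108 mm, and stand 63 mm apart from there on.
- dock_guide (a point): point on the floor at dock x = 108 mm, on the centre line, where the narrow guide begins. The latch unit is bolted on at a different place along x each time, which is not measured: the cassette first feels the pawl with its centre between dock x = 80 and 130 mm, and the pawl clicks shut behind it with its centre between 187 and 231 mm.
- pawl (a joint): angle of the steel pawl, a 40 mm leaf hinged at its upstream end, rad: 0 = sprung out, its tip 10 mm inside the left rail; 0.15 to 0.25 while the cassette's side holds it aside; back to 0 with a click once the cassette's rear has passed, then blocking its return. Passing it takes about 8 N at first, then 2 to 6 N; it thrusts the cassette to the right with 5 to 10 N until the click.
- buffer (a joint): how far the rubber-faced spring buffer (18 mm disc) at the channel's far end is pressed in, m: 0 = free. It pushes back with 3 N at first touch and 0.9 N more per mm. The pawl clicks at about 4 to 6 mm; the cassette then settles back against the pawl and keeps it in about 2 to 3.5 mm. It bottoms at 13 mm; over 8.5 mm counts as driven to the bottom.
- timer: white bench timer 47 x 68 x 66 mm standing on the bench, a bystander; origin at the centre of its underside
- amber_bottle: brown bottle with black cap, 58 mm across and 115 mm high, a bystander; origin at the centre of its underside
- masking_tape: roll of tan tape lying flat, 104 mm across and 25 mm high, a bystander; origin at the centre of its underside
Mind the look-alikes: they are no part of the job. Leave any purple look-alike of the cassette alone.

How it is judged:
On the way, in this order (a step that is already met when the one before it is completed fails the run):
1. the cassette lies flat in the wide open end of the channel, the pawl not yet pushed aside (x of cassette in the frame of dock between 0 and 0.1 m and y of cassette in the frame of dock between -0.012 and 0.012 m and z of cassette in the frame of dock below 0.01 m and value of joint pawl below 0.08 rad), for 0.1 s.
2. the cassette, sliding flat along the channel floor, holds the pawl aside (x of cassette in the frame of dock between 0.1 and 0.235 m and z of cassette in the frame of dock below 0.012 m and value of joint pawl above 0.12 rad), for 0.2 s.
At the end, for the whole second after the job is handed in: The cassette rests flat on the channel floor (within 3 mm of it, 5 mm of the centre line, 0.06 rad of straight and level), its centre beyond x = 180 mm; the pawl is out again behind it (below 0.08 rad) and the buffer stays pressed in 1.2 to 7 mm (value of joint pawl below 0.08 rad and value of joint buffer between 0.0012 and 0.007 m and x of cassette in the frame of dock above 0.18 m and y of cassette in the frame of dock between -0.005 and 0.005 m and z of cassette in the frame of dock below 0.009 m and angle between the x axis of cassette and the x axis of dock, either way round below 0.06 rad and angle between cassette's own z axis and vertical below 0.06 rad and linear speed of cassette below 0.01 m/s); the robot touches nothing.
It fails at once if the buffer is pressed in more than 8.5 mm (the push went on after the click) (value of joint buffer above 0.0085 m).
It fails at once if the cassette is slammed or jammed against the dock with more than 60 N (contact force between cassette and dock above 60 N).
It fails at once if a bystander (timer, amber bottle, tape roll) is moved more than 20 mm (distance of any of timer, amber_bottle, masking_tape from where it was at the start of the episode above 0.02 m).
It also fails if it takes over 67 s, if anything falls off the work surface, if the arm or the gripper's body presses on something with over 40 N, if the wrist force passes 120 N, or if a joint passes its speed limit or range.

## Working session

There is one attempt and no reset: what is moved stays moved. The work goes in short steps, Python scripts to look and compute and a tool call to move; the robot and the scene stay as the last step left them, time stands still between calls to the robot, and variables do not carry over. Pictures are saved under pics/ and viewed, at most 10 in all, crops included, and the job is handed in when it is done.

Besides the shell and the picture viewer there is one more tool, called after ">>>" in YAML: its name, and indented under it one key for each argument. move_arm: Moves the arm, as the interface text tells. Its arguments: {"type":"object","properties":{"commands":{"type":"array"}},"required":["commands"]}

```bash
mkdir -p pics; cat > h.py <<'E'
import numpy as np, cv2, json
from rig import env
def cap(n,save=None):
    c=env.capture(n)
    if save: cv2.imwrite('pics/'+save,c['color'])
    return c
def ray(c,u,v,z):
    h,w=c['color'].shape[:2]; f=h/2/np.tan(np.radians(c['vertical_fov'])/2)
    E=np.array(c['extrinsics']); d=E[:3,:3]@np.array([(u-c['cx'])/f,(v-c['cy'])/f,1]); o=E[:3,3]
    return o+d*(z-o[2])/d[2]
def proj(c,p):
    h=c['color'].shape[0]; f=h/2/np.tan(np.radians(c['vertical_fov'])/2)
    E=np.array(c['extrinsics']); q=E[:3,:3].T@(np.array(p)-E[:3,3])
    return q[0]/q[2]*f+c['cx'],q[1]/q[2]*f+c['cy']
E
python3 - <<'E'
from h import *
for n in('scene','top'):
    c=cap(n,n+'1.png'); print(n,c['vertical_fov'],c['cx'],c['cy'],np.round(c['extrinsics'],3).tolist())
s=env.get_state(); print(s)
E
```

```text
scene 47.35898095843894 321.24577881000084 198.53129842679556 [[-0.765, -0.472, 0.439, -0.043], [-0.644, 0.56, -0.521, 0.849], [-0.0, -0.681, -0.732, 0.98], [0.0, 0.0, 0.0, 1.0]]
top 55.00063339554473 322.23713229351085 201.0217597111577 [[-0.014, -0.986, 0.165, 0.332], [-1.0, 0.016, 0.013, 0.19], [-0.015, -0.164, -0.986, 1.168], [0.0, 0.0, 0.0, 1.0]]
{'clock': 0.1, 'qpos': array([-1.31141216e+00,  2.77046389e-01, -2.77379734e-02,  1.26802715e+00,
        3.15875669e-05,  1.46740486e+00]), 'joint_vel': array([-5.59012519e-05, -1.51790034e-03,  1.91088564e-03,  2.74364182e-04,
        6.83745854e-04,  8.53790587e-04]), 'joint_torque': array([-2.87185981e-05, -4.46707535e+01,  2.96128231e+01,  8.44687340e-03,
       -5.41344070e-05,  4.04907468e-06]), 'tool_pos': array([ 0.22162324, -0.58366237,  0.24728077]), 'eef_rot': array([ 9.83593789e-01,  1.80394688e-01, -6.27630203e-05, -1.00575854e-03]), 'wrist_force': array([ 0.5473338 , -0.51916421, -0.43549083]), 'ft_torque': array([ 0.02280602,  0.0312397 , -0.004179  ]), 'grasp_force': 0.0, 'width': 0.08524720952936997}
```

View pics/top1.png

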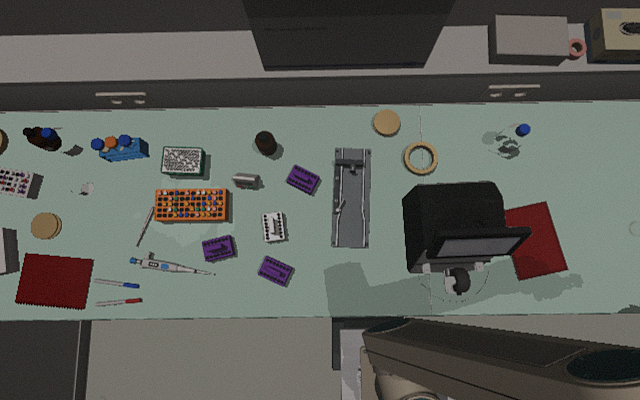

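View pics/scene1.png

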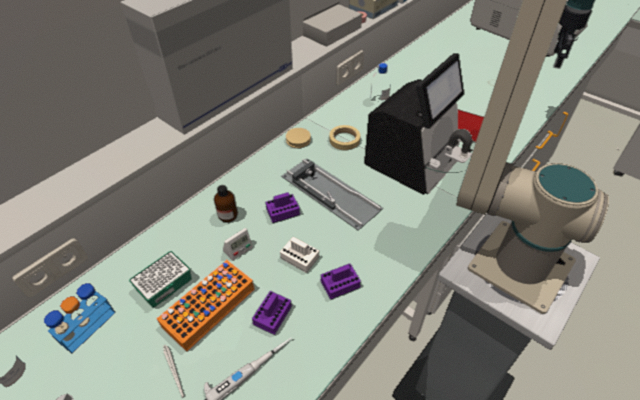

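The top view shows the white cassette at about (274,227), three purple look-alikes at (303,179), (219,248) and (276,270), and the dock at (352,198) with its open end downward. The white object at (246,181) is the timer. The white cassette with the fin fits the description, so I'll confirm it in an enlarged crop.

```bash
python3 - <<'E'
from h import *
c=cap('top'); im=c['color']
cr=im[140:256,225:385]; cv2.imwrite('pics/crop1.png',cv2.resize(cr,None,fx=5,fy=5,interpolation=cv2.INTER_CUBIC))
hsv=cv2.cvtColor(im,cv2.COLOR_BGR2HSV)
m=((hsv[...,1]<50)&(hsv[...,2]>130)).astype(np.uint8); m[:205]=0;m[250:]=0;m[:,:255]=0;m[:,295:]=0
n,l,s,ce=cv2.connectedComponentsWithStats(m); print(s,ce)
s2=cap('scene','s2.png'); cr=s2['color'][150:285,260:395]; cv2.imwrite('pics/crop2.png',cv2.resize(cr,None,fx=4.4,fy=4.4,interpolation=cv2.INTER_CUBIC))
E
```

```text
[[     0      0    640    400 254660]
 [   255    205     40     45   1338]
 [   278    223      1      2      2]] [[319.73937799 199.35823844]
 [274.00149477 226.44544096]
 [278.         223.5       ]]
```

View pics/crop1.png

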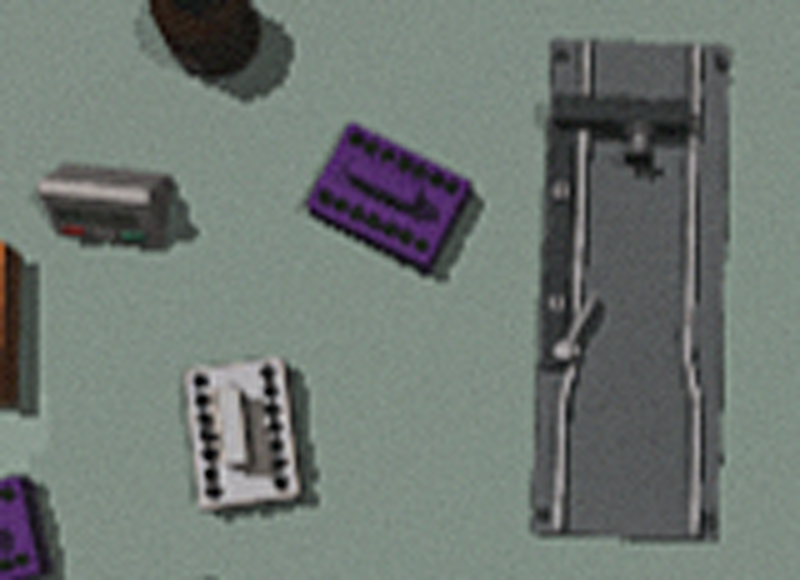

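View pics/crop2.png

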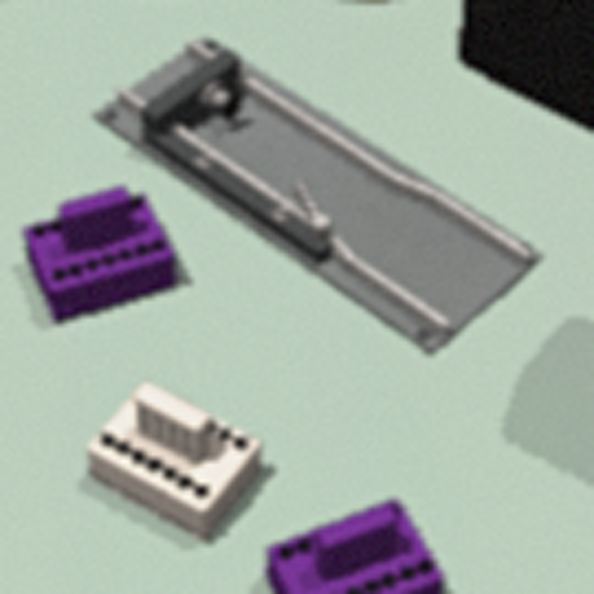

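The crops confirm the target: the white cassette with its fin, long axis nearly along world x. The pawl is on the left rail and the open end of the dock is toward the robot.

```bash
cat > meas.py <<'E'
from h import *
def quad(c,box,thr=-6,polyeps=None,dark=None):
    u0,v0,u1,v1=box; im=c['color'].astype(int)[v0:v1,u0:u1]
    im=cv2.resize(im.astype(np.float32),None,fx=4,fy=4,interpolation=cv2.INTER_LINEAR)
    im=cv2.GaussianBlur(im,(0,0),3)
    d=im[...,2]-im[...,1]; m=(d>thr)
    m=m.astype(np.uint8)
    cs,_=cv2.findContours(m,cv2.RETR_EXTERNAL,cv2.CHAIN_APPROX_NONE)
    k=max(cs,key=cv2.contourArea); h=cv2.convexHull(k)[:,0].astype(float)
    f=lambda p:(np.asarray(p)+.5)/4-.5+[u0,v0]
    return f(h),m
E
python3 - <<'E'
from meas import *
c=cap('top'); s=cap('scene')
for n,cc,b,e,z in(('castop',c,(255,203,295,250),8,.034),('docktop',c,(322,135,380,260),10,.006),('casscene',s,(270,225,328,280),6,.034),('dockscene',s,(272,150,392,236),8,.006)):
    im=cc['color'].astype(int); 
    h,m=quad(cc,b)
    a=cv2.approxPolyDP(h.astype(np.float32)[:,None],e/5,True)[:,0]
    print(n,m.mean(),'bgsample',im[b[1]+2,b[0]+2])
    for p in a: print(np.round(p,1),np.round(ray(cc,*p,z)[:2],4), np.round(ray(cc,*p,0)[:2],4))
    cv2.imwrite(f'pics/m_{n}.png',m*255)
E
```

```text
castop 0.3474401595744681 bgsample [132 140 128]
[281.1 211.1] [0.4928 0.3277] [0.4976 0.3318]
[283.9 217.4] [0.4739 0.3194] [0.4782 0.3233]
[285.6 239.1] [0.4092 0.3141] [0.4116 0.3178]
[265.1 241.6] [0.4028 0.3746] [0.4049 0.3801]
[261.6 213.6] [0.4862 0.3859] [0.4908 0.3918]
docktop 0.48650862068965517 bgsample [130 141 129]
[336.9 147.9] [0.6944 0.1567] [0.6962 0.1565]
[363.9 148.4] [0.6912 0.0722] [0.693  0.0715]
[370.1 151.1] [0.6819 0.0529] [0.6837 0.0522]
[366.4 247.4] [0.3829 0.0744] [0.3832 0.0738]
[331.6 244.9] [0.3919 0.1785] [0.3922 0.1784]
casscene 0.29498432601880875 bgsample [189 207 188]
[292.4 236.6] [0.4936 0.3296] [0.5129 0.3109]
[318.6 250.1] [0.4124 0.3186] [0.4288 0.2995]
[318.1 258.4] [0.3967 0.339 ] [0.4125 0.3207]
[306.4 272.1] [0.3922 0.389 ] [0.4078 0.3725]
[280.1 257.1] [0.4728 0.398 ] [0.4913 0.3818]
[279.6 250.6] [0.4878 0.3841] [0.5069 0.3674]
dockscene 0.3911882267441861 bgsample [188 205 187]
[282.4 175.6] [0.693  0.1596] [0.6975 0.1553]
[302.9 159.1] [0.6949 0.0632] [0.6994 0.0583]
[306.9 159.1] [0.6852 0.055 ] [0.6896 0.0501]
[381.4 208.1] [0.3847 0.0741] [0.3873 0.0693]
[356.6 228.6] [0.3933 0.18  ] [0.396  0.1758]
```

```bash
cat > dockfit.py <<'E'
from meas import *
c=cap('top'); s=cap('scene')
for n,cc,b in(('top',c,(322,135,380,260)),('scene',s,(272,150,392,236))):
    h,m=quad(cc,b,thr=-4)
    k=max(cv2.findContours(m,cv2.RETR_EXTERNAL,cv2.CHAIN_APPROX_NONE)[0],key=cv2.contourArea)[:,0]
    P=np.array([ray(cc,*((p+.5)/4-.5+[b[0],b[1]]),.006)[:2] for p in k])
    y0=.07; O=np.array([.388,.126]); X=np.array([np.cos(y0),-np.sin(y0)]); Y=np.array([-X[1],X[0]])
    q=np.c_[(P-O)@X,(P-O)@Y]
    for nm,sel,ax in(('right',(abs(q[:,1]+.056)<.01)&(q[:,0]>.02)&(q[:,0]<.29),0),('leftnear',(abs(q[:,1]-.056)<.01)&(q[:,0]>.015)&(q[:,0]<.085),0),('left',(abs(q[:,1]-.056)<.01)&(q[:,0]>.015)&(q[:,0]<.29),0),('near',(abs(q[:,0])<.015)&(abs(q[:,1])<.045),1),('far',(abs(q[:,0]-.31)<.015)&(abs(q[:,1])<.045),1)):
        if sel.sum()<8: print(n,nm,'few');continue
        t=q[sel]; a=np.polyfit(t[:,ax],t[:,1-ax],1); r=np.std(t[:,1-ax]-np.polyval(a,t[:,ax]))
        print(n,nm,sel.sum(),'slope %.4f'%a[0],'at0 %.4f'%a[1],'at.15 %.4f'%np.polyval(a,.15),'std %.4f'%r)
E
python3 dockfit.py
```

```text
top right 346 slope 0.0079 at0 -0.0532 at.15 -0.0520 std 0.0007
top leftnear 92 slope 0.0096 at0 0.0525 at.15 0.0540 std 0.0003
top left 352 slope 0.0114 at0 0.0525 at.15 0.0542 std 0.0005
top near 120 slope -0.0056 at0 -0.0008 at.15 -0.0017 std 0.0008
top far 115 slope -0.0170 at0 0.3022 at.15 0.2997 std 0.0010
scene right 269 slope 0.0224 at0 -0.0549 at.15 -0.0515 std 0.0007
scene leftnear 75 slope 0.0111 at0 0.0526 at.15 0.0543 std 0.0003
scene left 274 slope 0.0110 at0 0.0526 at.15 0.0542 std 0.0004
scene near 85 slope -0.0038 at0 -0.0004 at.15 -0.0010 std 0.0005
scene far 93 slope -0.0290 at0 0.3033 at.15 0.2989 std 0.0023
```

```bash
cat >> h.py <<'E'
from scipy.spatial.transform import Rotation as R
DO=np.array([.3845,.126]); DY=-.060
def dock(x,y=0):
    return DO+np.array([np.cos(DY)*x-np.sin(DY)*y,np.sin(DY)*x+np.cos(DY)*y])
def to(x,y,z,yaw):
    "tool units from current pose to pointing-down pose with tool x at yaw"
    s=env.get_state(); Rc=R.from_quat(s['eef_rot'])
    Rt=R.from_euler('z',yaw)*R.from_euler('x',np.pi)
    l=Rc.inv().apply(np.array([x,y,z])-s['tool_pos'])/.2
    w=(Rc.inv()*Rt).as_rotvec()/np.radians(45)
    print('lin',np.round(l,3),'tw',np.round(w,3))
def st():
    s=env.get_state(); r=R.from_quat(s['eef_rot']); x=r.apply([1,0,0]); z=r.apply([0,0,1])
    d=s['tool_pos'][:2]-DO; c,sn=np.cos(DY),np.sin(DY)
    f=s['wrist_force']
    print('t %.2f'%s['clock'],'p',np.round(s['tool_pos'],4),'yaw %.3f'%np.arctan2(x[1],x[0]),'z',np.round(z,3),'dock',np.round([c*d[0]+sn*d[1],-sn*d[0]+c*d[1]],4),'Fdock',np.round([c*f[0]+sn*f[1],-sn*f[0]+c*f[1],f[2]],2),'w %.4f g %.1f'%(s['width'],s['grasp_force']),'q',np.round(s['qpos'],2))
E
python3 - <<'E'
from h import *
c=cap('top'); s=cap('scene')
def rr(c,u,v):
    a=ray(c,u,v,0);b=ray(c,u,v,1);d=(b-a)/np.linalg.norm(b-a);return a,d
for pt,ps in (((527,230),(462,57)),((440,250),(430,80))):
    a,d=rr(c,*pt);b,e=rr(s,*ps); t=np.linalg.lstsq(np.c_[d,-e],b-a,rcond=None)[0]; print(a+d*t[0],b+e*t[1])
to(.222,-.584,.45,.363+.785)
E
```

```text
[ 0.40040099 -0.2373651   0.33924369] [ 0.38428344 -0.24525717  0.34198379]
[ 0.35903045 -0.03641424  0.3831505 ] [ 0.36456286 -0.03339824  0.38247076]
lin [ 1.000e-03 -1.000e-03 -1.009e+00] tw [-0. -0. -1.]
```

>>> move_arm:
  commands:
    - {"linear": [0, 0, -0.3], "twist": [0, 0, -0.2], "gripper": 1}
    - {"linear": [0, 0, -0.6], "twist": [0, 0, -0.4], "gripper": 1}
    - {"linear": [0, 0, -0.9], "twist": [0, 0, -0.6], "gripper": 1}
    - {"linear": [0, 0, -1], "twist": [0, 0, -0.8], "gripper": 1}
    - {"linear": [0, 0, -1], "twist": [0, 0, -1], "gripper": 1}

```text
clock: 1.12
tool_pos: [0.2221, -0.5853, 0.4519]
eef_rot: [0.838, 0.545, -0.001, 0.003]
wrist_force: [0.0, -0.1, -0.7]
width: 0.0853
grasp_force: 0.0
```

```bash
python3 -c "
from h import *
st(); to(.33,-.42,.52,.363+1.55); to(.4,-.3,.52,.363+1.57)"
```

```text
t 1.12 p [ 0.2221 -0.5853  0.4519] yaw 1.153 z [ 0.002 -0.006 -1.   ] dock [-0.1195 -0.7198] Fdock [ 0.02 -0.09 -0.7 ] w 0.0853 g 0.0 q [-1.31  0.25  0.36  1.67 -0.    0.68]
lin [ 0.973  0.16  -0.345] tw [ 0.002  0.008 -0.967]
lin [ 1.663  0.236 -0.348] tw [ 0.002  0.008 -0.993]
```

>>> move_arm:
  commands:
    - {"linear": [0.15, 0, -0.25], "twist": [0, 0, -0.2], "gripper": 1}
    - {"linear": [0.4, 0.05, -0.35], "twist": [0, 0, -0.4], "gripper": 1}
    - {"linear": [0.7, 0.1, -0.35], "twist": [0, 0, -0.6], "gripper": 1}
    - {"linear": [0.97, 0.16, -0.35], "twist": [0, 0, -0.8], "gripper": 1}
    - {"linear": [0.97, 0.16, -0.35], "twist": [0, 0, -0.97], "gripper": 1}

```text
clock: 1.75
tool_pos: [0.3322, -0.4174, 0.5197]
eef_rot: [0.574, 0.819, -0.0, 0.001]
wrist_force: [-0.6, -0.4, -0.3]
width: 0.0856
grasp_force: 0.0
```

```bash
python3 -c "
from h import *
st(); to(.44,-.23,.52,.363+2.3)"
```

```text
t 1.75 p [ 0.3322 -0.4174  0.5197] yaw 1.919 z [ 0.002 -0.001 -1.   ] dock [-0.0196 -0.5456] Fdock [-0.58 -0.42 -0.29] w 0.0856 g 0.0 q [-1.02  0.1   0.32  1.79  0.    0.2 ]
lin [ 0.697  0.826 -0.002] tw [ 0.001  0.003 -0.947]
```

>>> move_arm:
  commands:
    - {"linear": [0.17, 0.2, 0], "twist": [0, 0, -0.2], "gripper": 1}
    - {"linear": [0.35, 0.41, 0], "twist": [0, 0, -0.4], "gripper": 1}
    - {"linear": [0.52, 0.62, 0], "twist": [0, 0, -0.6], "gripper": 1}
    - {"linear": [0.7, 0.83, 0], "twist": [0, 0, -0.8], "gripper": 1}
    - {"linear": [0.7, 0.83, 0], "twist": [0, 0, -0.95], "gripper": 1}

```text
clock: 2.38
tool_pos: [0.4417, -0.23, 0.5188]
eef_rot: [0.236, 0.972, 0.0, 0.0]
wrist_force: [-0.3, -0.3, 0.4]
width: 0.0856
grasp_force: 0.0
```

```bash
python3 -c "
from h import *
st(); to(.46,-.03,.52,3.14+.13)"
```

```text
t 2.38 p [ 0.4417 -0.23    0.5188] yaw 2.666 z [ 0.001  0.    -1.   ] dock [ 0.0785 -0.352 ] Fdock [-0.28 -0.28  0.38] w 0.0856 g 0.0 q [-0.61  0.03  0.25  1.78  0.   -0.13]
lin [ 0.377  0.931 -0.006] tw [ 0.001  0.001 -0.769]
```

>>> move_arm:
  commands:
    - {"linear": [0.1, 0.25, 0], "twist": [0, 0, -0.2], "gripper": 1}
    - {"linear": [0.2, 0.5, 0], "twist": [0, 0, -0.4], "gripper": 1}
    - {"linear": [0.3, 0.75, 0], "twist": [0, 0, -0.6], "gripper": 1}
    - {"linear": [0.38, 0.93, 0], "twist": [0, 0, -0.77], "gripper": 1}
    - {"linear": [0.38, 0.93, 0], "twist": [0, 0, -0.77], "gripper": 1}

```text
clock: 3.0
tool_pos: [0.4598, -0.0311, 0.5188]
eef_rot: [-0.062, 0.998, 0.0, 0.0]
wrist_force: [-1.0, 0.0, -0.4]
width: 0.0852
grasp_force: 0.0
```

```bash
python3 -c "
from h import *
st(); to(.455,.165,.4,3.14+.13)"
```

```text
t 3.00 p [ 0.4598 -0.0311  0.5188] yaw -3.018 z [ 0.001  0.    -1.   ] dock [ 0.0846 -0.1523] Fdock [-0.97 -0.01 -0.39] w 0.0852 g 0.0 q [-0.21 -0.04  0.18  1.78  0.   -0.33]
lin [-0.096  0.976  0.594] tw [-0.     0.001 -0.006]
```

>>> move_arm:
  commands:
    - {"linear": [-0.03, 0.28, 0.05], "twist": [0, 0, 0], "gripper": 1}
    - {"linear": [-0.06, 0.56, 0.25], "twist": [0, 0, 0], "gripper": 1}
    - {"linear": [-0.08, 0.8, 0.45], "twist": [0, 0, 0], "gripper": 1}
    - {"linear": [-0.1, 0.98, 0.6], "twist": [0, 0, 0], "gripper": 1}
    - {"linear": [-0.1, 0.98, 0.6], "twist": [0, 0, 0], "gripper": 1}

```text
clock: 3.62
tool_pos: [0.455, 0.1645, 0.3948]
eef_rot: [-0.061, 0.998, -0.001, -0.003]
wrist_force: [0.6, -0.3, 0.5]
width: 0.0857
grasp_force: 0.0
```

```bash
python3 -c "
from h import *
st(); to(.449,.351,.22,3.14+.135)"
```

```text
t 3.62 p [0.455  0.1645 0.3948] yaw -3.020 z [-0.006 -0.002 -1.   ] dock [0.0681 0.0427] Fdock [ 0.59 -0.31  0.46] w 0.0857 g 0.0 q [ 0.21 -0.01 -0.06  1.53 -0.    0.09]
lin [-0.089  0.93   0.873] tw [-0.001 -0.008 -0.015]
```

>>> move_arm:
  commands:
    - {"linear": [-0.02, 0.22, 0.2], "twist": [0, 0, 0], "gripper": 1}
    - {"linear": [-0.04, 0.44, 0.41], "twist": [0, 0, 0], "gripper": 1}
    - {"linear": [-0.07, 0.66, 0.62], "twist": [0, 0, 0], "gripper": 1}
    - {"linear": [-0.09, 0.93, 0.87], "twist": [0, 0, -0.01], "gripper": 1}
    - {"linear": [-0.09, 0.93, 0.87], "twist": [0, 0, -0.01], "gripper": 1}

```text
clock: 4.25
tool_pos: [0.4518, 0.3504, 0.2217]
eef_rot: [-0.064, 0.998, -0.001, -0.002]
wrist_force: [-0.1, 0.3, 0.1]
width: 0.0854
grasp_force: 0.0
```

```bash
python3 -c "
from h import *
st(); to(.449,.351,.1,3.14+.135); s=cap('scene'); print(proj(s,[.449,.351,.055]))
cr=s['color'][150:285,240:375]; cv2.imwrite('pics/c3.png',cv2.resize(cr,None,fx=4.4,fy=4.4))"
```

```text
t 4.25 p [0.4518 0.3504 0.2217] yaw -3.014 z [-0.004 -0.003 -1.   ] dock [0.0537 0.228 ] Fdock [-0.15  0.32  0.1 ] w 0.0854 g 0.0 q [ 0.55  0.2  -0.18  1.19 -0.    0.42]
lin [0.011 0.006 0.608] tw [-0.003 -0.005 -0.008]
(np.float64(299.24961992045303), np.float64(245.55683611104743))
```

View pics/c3.png

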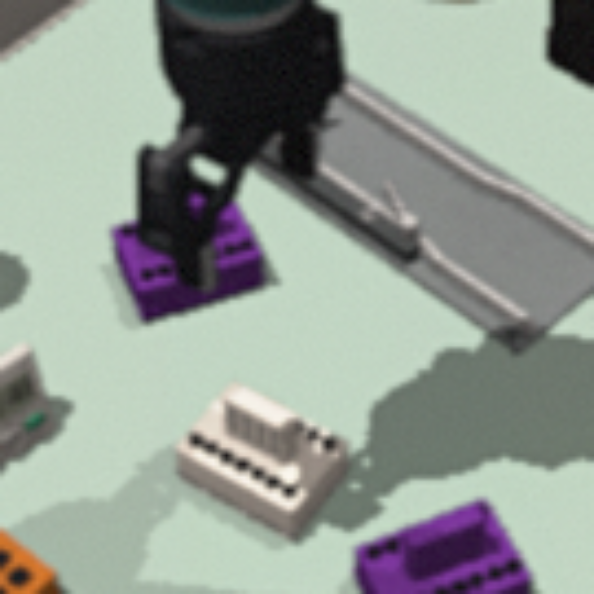

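The crop shows the fin centre at about (299.5,246.6), against a projected (299.2,245.6), so the estimate is good. I'll descend and grip.

>>> move_arm:
  commands:
    - {"linear": [0.01, 0.005, 0.2], "twist": [0, 0, -0.01], "gripper": 1}
    - {"linear": [0.01, 0.005, 0.4], "twist": [0, 0, -0.01], "gripper": 1}
    - {"linear": [0.01, 0.005, 0.6], "twist": [0, 0, -0.01], "gripper": 1}
    - {"linear": [0.01, 0.005, 0.75], "twist": [0, 0, -0.01], "gripper": 1}
    - {"linear": [0.01, 0.005, 0.82], "twist": [0, 0, -0.01], "gripper": 1}

```text
clock: 4.92
tool_pos: [0.4516, 0.3498, 0.0606]
eef_rot: [-0.066, 0.998, -0.0, 0.0]
wrist_force: [0.5, 0.4, 0.8]
width: 0.0851
grasp_force: 0.0
```

>>> move_arm:
  commands:
    - {"linear": [0, 0, 0], "twist": [0, 0, 0], "gripper": 0.3}
    - {"linear": [0, 0, 0], "twist": [0, 0, 0], "gripper": 0.1}
    - {"linear": [0, 0, 0], "twist": [0, 0, 0], "gripper": 0}
    - {"linear": [0, 0, 0], "twist": [0, 0, 0], "gripper": 0}
    - {"linear": [0, 0, 0], "twist": [0, 0, 0], "gripper": 0}

```text
clock: 5.55
tool_pos: [0.4509, 0.3518, 0.0614]
eef_rot: [-0.068, 0.998, 0.0, 0.001]
wrist_force: [-0.4, -0.2, 6.0]
width: 0.0129
grasp_force: 59.2
```

```bash
python3 -c "
from h import *
st()"
```

```text
t 5.55 p [0.4509 0.3518 0.0614] yaw -3.006 z [ 0.002  0.001 -1.   ] dock [0.0527 0.2294] Fdock [-0.43 -0.22  5.97] w 0.0129 g 59.2 q [ 0.55  0.35 -0.36  0.86 -0.    0.41]
```

>>> move_arm:
  commands:
    - {"linear": [0, 0, -0.1], "twist": [0, 0, 0], "gripper": 0}
    - {"linear": [0, 0, -0.25], "twist": [0, 0, 0], "gripper": 0}
    - {"linear": [0, 0, -0.4], "twist": [0, 0, 0], "gripper": 0}
    - {"linear": [0, 0, -0.5], "twist": [0, 0, 0], "gripper": 0}
    - {"linear": [0, 0, -0.5], "twist": [0, 0, 0], "gripper": 0}

```text
clock: 6.18
tool_pos: [0.4509, 0.3518, 0.1614]
eef_rot: [-0.068, 0.998, 0.001, 0.001]
wrist_force: [-0.2, -0.0, -2.5]
width: 0.0126
grasp_force: 59.1
```

```bash
python3 -c "
from h import *
st(); p=dock(.045); print(p); to(p[0],p[1],.16,np.pi+DY); to(.44,.24,.16,np.pi+.03)
s=cap('scene'); cr=s['color'][110:270,220:400]; cv2.imwrite('pics/c4.png',cv2.resize(cr,None,fx=3.5,fy=3.5))"
```

```text
t 6.17 p [0.4509 0.3518 0.1614] yaw -3.006 z [ 0.002  0.001 -1.   ] dock [0.0527 0.2294] Fdock [-0.22 -0.06 -2.47] w 0.0126 g 59.1 q [ 0.55  0.24 -0.26  1.06  0.    0.41]
[0.42941902 0.12330162]
lin [ 0.261 -1.118  0.005] tw [0.002 0.003 0.249]
lin [ 0.129 -0.547  0.006] tw [0.002 0.003 0.134]
```

View pics/c4.png

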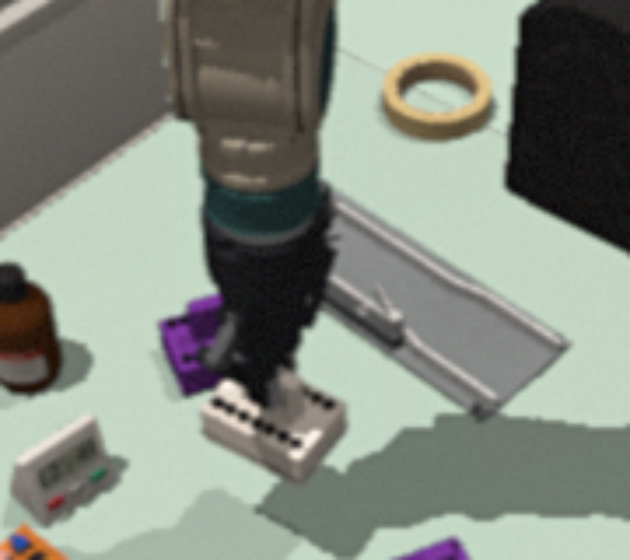

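The cassette is held level and clear of the bench, with the dock free to the right. I'll carry it over.

>>> move_arm:
  commands:
    - {"linear": [0.05, -0.2, 0], "twist": [0, 0, 0.05], "gripper": 0}
    - {"linear": [0.1, -0.42, 0], "twist": [0, 0, 0.1], "gripper": 0}
    - {"linear": [0.15, -0.64, 0], "twist": [0, 0, 0.15], "gripper": 0}
    - {"linear": [0.2, -0.84, 0], "twist": [0, 0, 0.2], "gripper": 0}
    - {"linear": [0.23, -1, 0], "twist": [0, 0, 0.25], "gripper": 0}

```text
clock: 6.85
tool_pos: [0.4293, 0.1451, 0.1582]
eef_rot: [0.032, 0.999, -0.001, -0.002]
wrist_force: [0.2, 0.2, -2.5]
width: 0.013
grasp_force: 59.3
```

```bash
python3 -c "
from h import *
st(); p=dock(.045); to(p[0],p[1],.1,np.pi+DY)"
```

```text
t 6.85 p [0.4293 0.1451 0.1582] yaw 3.078 z [-0.004 -0.001 -1.   ] dock [0.0436 0.0218] Fdock [ 0.23  0.23 -2.51] w 0.0130 g 59.3 q [ 0.18  0.04 -0.5   1.03 -0.    0.25]
lin [-0.008 -0.108  0.291] tw [-0.002 -0.005 -0.004]
```

>>> move_arm:
  commands:
    - {"linear": [0, -0.06, 0.1], "twist": [0, 0, 0], "gripper": 0}
    - {"linear": [0, -0.1, 0.2], "twist": [0, 0, 0], "gripper": 0}
    - {"linear": [0, -0.11, 0.27], "twist": [0, 0, 0], "gripper": 0}
    - {"linear": [0, -0.11, 0.27], "twist": [0, 0, 0], "gripper": 0}
    - {"linear": [0, -0.11, 0.27], "twist": [0, 0, 0], "gripper": 0}

```text
clock: 7.48
tool_pos: [0.4305, 0.1253, 0.1065]
eef_rot: [0.03, 1.0, 0.0, 0.0]
wrist_force: [0.5, -1.0, -2.4]
width: 0.0126
grasp_force: 59.4
```

```bash
python3 -c "
from h import *
st(); p=dock(.045); to(p[0],p[1],.1,np.pi+DY)
for n in ('top','scene'):
  s=cap(n); print([np.round(proj(s,[*dock(x,y),.006])) for x,y in((0,.056),(0,-.056),(.31,.056),(.31,-.056))])
  cr=s['color'][140:260,310:400] if n=='top' else s['color'][140:260,270:400]
  cv2.imwrite('pics/c5_%s.png'%n,cv2.resize(cr,None,fx=4,fy=4))
a=cv2.imread('pics/c5_top.png');b=cv2.imread('pics/c5_scene.png');cv2.imwrite('pics/c5.png',cv2.resize(np.hstack([a,b]),(800,436)))"
```

```text
t 7.47 p [0.4305 0.1253 0.1065] yaw 3.081 z [ 0.  0. -1.] dock [0.046  0.0021] Fdock [ 0.58 -1.   -2.45] w 0.0126 g 59.4 q [ 0.14  0.09 -0.58  0.9   0.    0.2 ]
lin [ 0.005 -0.01   0.032] tw [ 0.     0.    -0.001]
[array([331., 246.]), array([368., 248.]), array([335., 147.]), array([370., 148.])]
[array([358., 230.]), array([383., 208.]), array([281., 176.]), array([306., 158.])]
```

View pics/c5.png

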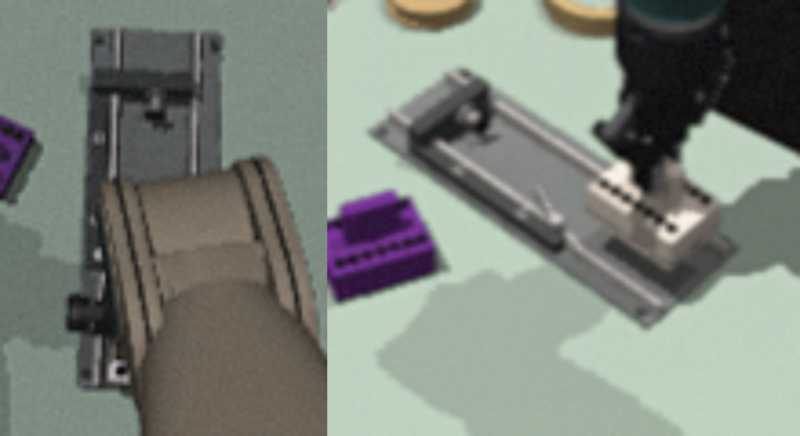

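The cassette hangs over the wide end, between the rails. I'll lower it slowly.

>>> move_arm:
  commands:
    - {"linear": [0, -0.01, 0.05], "twist": [0, 0, 0], "gripper": 0}
    - {"linear": [0, -0.01, 0.1], "twist": [0, 0, 0], "gripper": 0}
    - {"linear": [0, -0.01, 0.15], "twist": [0, 0, 0], "gripper": 0}
    - {"linear": [0, -0.01, 0.17], "twist": [0, 0, 0], "gripper": 0}
    - {"linear": [0, -0.01, 0.18], "twist": [0, 0, 0], "gripper": 0}

```text
clock: 8.2
tool_pos: [0.4298, 0.1229, 0.0698]
eef_rot: [0.031, 1.0, -0.0, -0.0]
wrist_force: [-0.8, 0.6, -2.8]
width: 0.0132
grasp_force: 59.4
```

```bash
python3 -c "
from h import *
st()"
```

```text
t 8.20 p [0.4298 0.1229 0.0698] yaw 3.080 z [-0.001 -0.    -1.   ] dock [ 0.0454 -0.0004] Fdock [-0.8   0.5  -2.82] w 0.0132 g 59.4 q [ 0.13  0.14 -0.62  0.81  0.    0.2 ]
```

>>> move_arm:
  commands:
    - {"linear": [0, 0, 0.005], "twist": [0, 0, 0], "gripper": 0}
    - {"linear": [0, 0, 0.01], "twist": [0, 0, 0], "gripper": 0}
    - {"linear": [0, 0, 0.012], "twist": [0, 0, 0], "gripper": 0}
    - {"linear": [0, 0, 0.014], "twist": [0, 0, 0], "gripper": 0}
    - {"linear": [0, 0, 0.014], "twist": [0, 0, 0], "gripper": 0}

```text
clock: 8.82
tool_pos: [0.4301, 0.1229, 0.0676]
eef_rot: [0.031, 1.0, -0.0, 0.0]
wrist_force: [-0.5, 0.3, -2.8]
width: 0.0131
grasp_force: 59.4
```

```bash
python3 -c "
from h import *
st()"
```

```text
t 8.82 p [0.4301 0.1229 0.0676] yaw 3.080 z [ 0. -0. -1.] dock [ 0.0457 -0.0003] Fdock [-0.54  0.31 -2.81] w 0.0131 g 59.4 q [ 0.13  0.14 -0.62  0.81 -0.    0.2 ]
```

>>> move_arm:
  commands:
    - {"linear": [0, 0, 0.003], "twist": [0, 0, 0], "gripper": 0}
    - {"linear": [0, 0, 0.006], "twist": [0, 0, 0], "gripper": 0}
    - {"linear": [0, 0, 0.008], "twist": [0, 0, 0], "gripper": 0}
    - {"linear": [0, 0, 0.008], "twist": [0, 0, 0], "gripper": 0}
    - {"linear": [0, 0, 0.008], "twist": [0, 0, 0], "gripper": 0}

```text
clock: 9.45
tool_pos: [0.4314, 0.1231, 0.0673]
eef_rot: [0.031, 1.0, 0.0, 0.001]
wrist_force: [-1.2, -0.5, 8.2]
width: 0.0131
grasp_force: 61.0
```

```bash
python3 -c "
from h import *
st()"
```

```text
t 9.45 p [0.4314 0.1231 0.0673] yaw 3.080 z [ 0.002  0.    -1.   ] dock [ 0.047  -0.0001] Fdock [-1.14 -0.55  8.22] w 0.0131 g 61.0 q [ 0.13  0.14 -0.62  0.8  -0.    0.2 ]
```

>>> move_arm:
  commands:
    - {"linear": [-0.02, 0, -0.002], "twist": [0, 0, 0], "gripper": 0}
    - {"linear": [-0.05, 0, -0.002], "twist": [0, 0, 0], "gripper": 0}
    - {"linear": [-0.08, 0, -0.002], "twist": [0, 0, 0], "gripper": 0}
    - {"linear": [-0.11, 0, -0.002], "twist": [0, 0, 0], "gripper": 0}
    - {"linear": [-0.12, 0, -0.002], "twist": [0, 0, 0], "gripper": 0}

```text
clock: 10.07
tool_pos: [0.4554, 0.1216, 0.0674]
eef_rot: [0.031, 1.0, 0.0, 0.001]
wrist_force: [-2.2, -0.3, 7.8]
width: 0.0135
grasp_force: 60.9
```

```bash
python3 -c "
from h import *
st()"
```

```text
t 10.07 p [0.4554 0.1216 0.0674] yaw 3.080 z [ 0.002  0.    -1.   ] dock [ 0.0711 -0.0001] Fdock [-2.16 -0.45  7.76] w 0.0135 g 60.9 q [ 0.12  0.18 -0.57  0.81  0.    0.19]
```

>>> move_arm:
  commands:
    - {"linear": [-0.025, 0, 0], "twist": [0, 0, 0], "gripper": 0}
    - {"linear": [-0.05, 0, 0], "twist": [0, 0, 0], "gripper": 0}
    - {"linear": [-0.075, 0, 0], "twist": [0, 0, 0], "gripper": 0}
    - {"linear": [-0.1, 0, 0], "twist": [0, 0, 0], "gripper": 0}
    - {"linear": [-0.1, 0, 0], "twist": [0, 0, 0], "gripper": 0}

```text
clock: 10.7
tool_pos: [0.4743, 0.1189, 0.0674]
eef_rot: [0.031, 1.0, -0.002, 0.0]
wrist_force: [-3.9, -3.8, 10.1]
width: 0.0128
grasp_force: 61.4
```

```bash
python3 -c "
from h import *
st()"
```

```text
t 10.70 p [0.4743 0.1189 0.0674] yaw 3.079 z [ 0.    -0.004 -1.   ] dock [ 0.0901 -0.0017] Fdock [-3.67 -4.03 10.14] w 0.0128 g 61.4 q [ 0.12  0.21 -0.53  0.83 -0.    0.18]
```

>>> move_arm:
  commands:
    - {"linear": [-0.02, 0, 0], "twist": [0, 0, 0], "gripper": 0}
    - {"linear": [-0.04, 0, 0], "twist": [0, 0, 0], "gripper": 0}
    - {"linear": [-0.06, 0, 0], "twist": [0, 0, 0], "gripper": 0}
    - {"linear": [-0.08, 0, 0], "twist": [0, 0, 0], "gripper": 0}
    - {"linear": [-0.08, 0, 0], "twist": [0, 0, 0], "gripper": 0}

```text
clock: 11.32
tool_pos: [0.4878, 0.118, 0.0674]
eef_rot: [0.031, 1.0, -0.002, -0.002]
wrist_force: [-9.6, -4.7, 15.8]
width: 0.0125
grasp_force: 62.2
```

```bash
python3 -c "
from h import *
st()"
```

```text
t 11.32 p [0.4878 0.118  0.0674] yaw 3.079 z [-0.004 -0.003 -1.   ] dock [ 0.1036 -0.0018] Fdock [-9.28 -5.31 15.77] w 0.0125 g 62.2 q [ 0.11  0.23 -0.5   0.84 -0.    0.17]
```

>>> move_arm:
  commands:
    - {"linear": [-0.02, 0, -0.003], "twist": [0, 0, 0], "gripper": 0}
    - {"linear": [-0.04, 0, -0.003], "twist": [0, 0, 0], "gripper": 0}
    - {"linear": [-0.06, 0, -0.003], "twist": [0, 0, 0], "gripper": 0}
    - {"linear": [-0.08, 0, -0.003], "twist": [0, 0, 0], "gripper": 0}
    - {"linear": [-0.1, 0, -0.003], "twist": [0, 0, 0], "gripper": 0}

```text
clock: 11.95
tool_pos: [0.5082, 0.1167, 0.0674]
eef_rot: [0.031, 1.0, -0.002, -0.002]
wrist_force: [-6.8, -4.8, 10.4]
width: 0.0128
grasp_force: 61.4
```

```bash
python3 -c "
from h import *
st()"
```

```text
t 11.95 p [0.5082 0.1167 0.0674] yaw 3.080 z [-0.004 -0.003 -1.   ] dock [ 0.1241 -0.0018] Fdock [-6.53 -5.17 10.38] w 0.0128 g 61.4 q [ 0.1   0.26 -0.46  0.85 -0.    0.17]
```

>>> move_arm:
  commands:
    - {"linear": [-0.03, 0, 0], "twist": [0, 0, 0], "gripper": 0}
    - {"linear": [-0.06, 0, 0], "twist": [0, 0, 0], "gripper": 0}
    - {"linear": [-0.09, 0, 0], "twist": [0, 0, 0], "gripper": 0}
    - {"linear": [-0.12, 0, 0], "twist": [0, 0, 0], "gripper": 0}
    - {"linear": [-0.15, 0, 0], "twist": [0, 0, 0], "gripper": 0}

```text
clock: 12.58
tool_pos: [0.5382, 0.1148, 0.0674]
eef_rot: [0.03, 1.0, -0.002, -0.002]
wrist_force: [-6.6, -5.6, 9.9]
width: 0.0128
grasp_force: 61.3
```

```bash
python3 -c "
from h import *
st()"
```

```text
t 12.57 p [0.5382 0.1148 0.0674] yaw 3.081 z [-0.004 -0.004 -1.   ] dock [ 0.1541 -0.002 ] Fdock [-6.21 -5.95  9.93] w 0.0128 g 61.3 q [ 0.09  0.31 -0.4   0.87 -0.    0.16]
```

>>> move_arm:
  commands:
    - {"linear": [-0.025, 0, 0], "twist": [0, 0, 0], "gripper": 0}
    - {"linear": [-0.05, 0, 0], "twist": [0, 0, 0], "gripper": 0}
    - {"linear": [-0.075, 0, 0], "twist": [0, 0, 0], "gripper": 0}
    - {"linear": [-0.1, 0, 0], "twist": [0, 0, 0], "gripper": 0}
    - {"linear": [-0.12, 0, 0], "twist": [0, 0, 0], "gripper": 0}

```text
clock: 13.2
tool_pos: [0.5622, 0.1134, 0.0674]
eef_rot: [0.03, 1.0, -0.002, -0.002]
wrist_force: [-7.5, -4.5, 9.5]
width: 0.0131
grasp_force: 61.3
```

```bash
python3 -c "
from h import *
st()"
```

```text
t 13.20 p [0.5622 0.1134 0.0674] yaw 3.081 z [-0.004 -0.003 -1.   ] dock [ 0.1782 -0.002 ] Fdock [-7.17 -4.91  9.51] w 0.0131 g 61.3 q [ 0.09  0.34 -0.35  0.88 -0.    0.15]
```

>>> move_arm:
  commands:
    - {"linear": [-0.01, 0, 0], "twist": [0, 0, 0], "gripper": 0}
    - {"linear": [-0.02, 0, 0], "twist": [0, 0, 0], "gripper": 0}
    - {"linear": [-0.03, 0, 0], "twist": [0, 0, 0], "gripper": 0}
    - {"linear": [-0.04, 0, 0], "twist": [0, 0, 0], "gripper": 0}
    - {"linear": [-0.04, 0, 0], "twist": [0, 0, 0], "gripper": 0}

```text
clock: 13.82
tool_pos: [0.5705, 0.1129, 0.0674]
eef_rot: [0.03, 1.0, -0.002, -0.001]
wrist_force: [-5.3, -4.2, 8.6]
width: 0.0128
grasp_force: 61.1
```

```bash
python3 -c "
from h import *
st()"
```

```text
t 13.82 p [0.5705 0.1129 0.0674] yaw 3.081 z [-0.003 -0.003 -1.   ] dock [ 0.1864 -0.0019] Fdock [-5.01 -4.51  8.62] w 0.0128 g 61.1 q [ 0.09  0.36 -0.33  0.89 -0.    0.15]
```

>>> move_arm:
  commands:
    - {"linear": [-0.005, 0, 0], "twist": [0, 0, 0], "gripper": 0}
    - {"linear": [-0.01, 0, 0], "twist": [0, 0, 0], "gripper": 0}
    - {"linear": [-0.015, 0, 0], "twist": [0, 0, 0], "gripper": 0}
    - {"linear": [-0.02, 0, 0], "twist": [0, 0, 0], "gripper": 0}
    - {"linear": [-0.02, 0, 0], "twist": [0, 0, 0], "gripper": 0}

```text
clock: 14.45
tool_pos: [0.5721, 0.1128, 0.0676]
eef_rot: [0.03, 1.0, -0.002, -0.004]
wrist_force: [-10.4, -4.2, 14.5]
width: 0.0133
grasp_force: 62.0
```

```bash
python3 -c "
from h import *
st()"
```

```text
t 14.45 p [0.5721 0.1128 0.0676] yaw 3.081 z [-0.007 -0.003 -1.   ] dock [ 0.1881 -0.0019] Fdock [-10.12  -4.86  14.51] w 0.0133 g 62.0 q [ 0.08  0.36 -0.32  0.89 -0.    0.15]
```

>>> move_arm:
  commands:
    - {"linear": [-0.003, 0, 0], "twist": [0, 0, 0], "gripper": 0}
    - {"linear": [-0.006, 0, 0], "twist": [0, 0, 0], "gripper": 0}
    - {"linear": [-0.01, 0, 0], "twist": [0, 0, 0], "gripper": 0}
    - {"linear": [-0.01, 0, 0], "twist": [0, 0, 0], "gripper": 0}
    - {"linear": [-0.01, 0, 0], "twist": [0, 0, 0], "gripper": 0}

```text
clock: 15.08
tool_pos: [0.5734, 0.1127, 0.0676]
eef_rot: [0.03, 1.0, -0.002, -0.004]
wrist_force: [-12.3, -4.0, 15.2]
width: 0.013
grasp_force: 62.3
```

```bash
python3 -c "
from h import *
st()"
```

```text
t 15.07 p [0.5734 0.1127 0.0676] yaw 3.081 z [-0.009 -0.003 -1.   ] dock [ 0.1894 -0.0019] Fdock [-12.02  -4.75  15.21] w 0.0130 g 62.3 q [ 0.08  0.36 -0.32  0.9  -0.    0.14]
```

>>> move_arm:
  commands:
    - {"linear": [-0.003, 0, 0], "twist": [0, 0, 0], "gripper": 0}
    - {"linear": [-0.006, 0, 0], "twist": [0, 0, 0], "gripper": 0}
    - {"linear": [-0.01, 0, 0], "twist": [0, 0, 0], "gripper": 0}
    - {"linear": [-0.01, 0, 0], "twist": [0, 0, 0], "gripper": 0}
    - {"linear": [-0.01, 0, 0], "twist": [0, 0, 0], "gripper": 0}

```text
clock: 15.7
tool_pos: [0.5762, 0.1134, 0.0676]
eef_rot: [0.031, 1.0, -0.001, -0.004]
wrist_force: [-10.3, -0.8, 13.5]
width: 0.0129
grasp_force: 61.9
```

```bash
python3 -c "
from h import *
st()"
```

```text
t 15.70 p [0.5762 0.1134 0.0676] yaw 3.080 z [-0.007 -0.001 -1.   ] dock [ 0.1921 -0.001 ] Fdock [-10.24  -1.45  13.45] w 0.0129 g 61.9 q [ 0.08  0.37 -0.31  0.9  -0.    0.15]
```

The click is felt: the side force fell from -4.8 to -1.5 N with a forward jump. I'll stop pushing and ease back.

>>> move_arm:
  commands:
    - {"linear": [0.008, 0, -0.001], "twist": [0, 0, 0], "gripper": 0}
    - {"linear": [0.016, 0, -0.002], "twist": [0, 0, 0], "gripper": 0}
    - {"linear": [0.024, 0, -0.003], "twist": [0, 0, 0], "gripper": 0}
    - {"linear": [0.03, 0, -0.003], "twist": [0, 0, 0], "gripper": 0}
    - {"linear": [0.03, 0, -0.003], "twist": [0, 0, 0], "gripper": 0}

```text
clock: 16.32
tool_pos: [0.5731, 0.1139, 0.0674]
eef_rot: [0.031, 1.0, -0.0, -0.001]
wrist_force: [-5.5, -2.3, 5.5]
width: 0.0128
grasp_force: 60.6
```

```bash
python3 -c "
from h import *
st()"
```

```text
t 16.32 p [0.5731 0.1139 0.0674] yaw 3.080 z [-0.001 -0.001 -1.   ] dock [ 0.189  -0.0008] Fdock [-5.35 -2.67  5.49] w 0.0128 g 60.6 q [ 0.09  0.36 -0.33  0.89 -0.    0.15]
```

>>> move_arm:
  commands:
    - {"linear": [0.005, 0, 0], "twist": [0, 0, 0], "gripper": 0}
    - {"linear": [0.01, 0, 0], "twist": [0, 0, 0], "gripper": 0}
    - {"linear": [0.01, 0, 0], "twist": [0, 0, 0], "gripper": 0}
    - {"linear": [0.01, 0, 0], "twist": [0, 0, 0], "gripper": 0}
    - {"linear": [0.01, 0, 0], "twist": [0, 0, 0], "gripper": 0}

```text
clock: 16.95
tool_pos: [0.5726, 0.1141, 0.0674]
eef_rot: [0.031, 1.0, -0.0, 0.001]
wrist_force: [1.6, -0.5, -3.4]
width: 0.0128
grasp_force: 59.5
```

```bash
python3 -c "
from h import *
st()"
```

```text
t 16.95 p [0.5726 0.1141 0.0674] yaw 3.080 z [ 0.001 -0.    -1.   ] dock [ 0.1885 -0.0006] Fdock [ 1.64 -0.43 -3.4 ] w 0.0128 g 59.5 q [ 0.09  0.36 -0.33  0.88 -0.    0.15]
```

The pawl blocks the return: no further backward motion, and the force flipped to +1.6 N. I'll release.

>>> move_arm:
  commands:
    - {"linear": [0, 0, 0], "twist": [0, 0, 0], "gripper": 0.3}
    - {"linear": [0, 0, 0], "twist": [0, 0, 0], "gripper": 0.6}
    - {"linear": [0, 0, 0], "twist": [0, 0, 0], "gripper": 0.6}
    - {"linear": [0, 0, 0], "twist": [0, 0, 0], "gripper": 0.6}
    - {"linear": [0, 0, 0], "twist": [0, 0, 0], "gripper": 0.6}

```text
clock: 17.58
tool_pos: [0.5718, 0.1144, 0.0676]
eef_rot: [0.031, 1.0, 0.0, -0.0]
wrist_force: [0.5, 0.2, -0.4]
width: 0.0515
grasp_force: 0.0
```

>>> move_arm:
  commands:
    - {"linear": [0, 0, -0.1], "twist": [0, 0, 0], "gripper": 0.6}
    - {"linear": [0, 0, -0.3], "twist": [0, 0, 0], "gripper": 0.6}
    - {"linear": [0, 0, -0.6], "twist": [0, 0, 0], "gripper": 0.6}
    - {"linear": [0, 0, -0.8], "twist": [0, 0, 0], "gripper": 0.6}
    - {"linear": [0, 0, -0.8], "twist": [0, 0, 0], "gripper": 0.6}

```text
clock: 18.2
tool_pos: [0.5748, 0.1146, 0.2324]
eef_rot: [0.031, 1.0, 0.001, 0.005]
wrist_force: [1.0, 0.1, 0.2]
width: 0.0515
grasp_force: 0.0
```

```bash
python3 -c "
from h import *
st(); s=cap('scene'); cr=s['color'][130:250,260:400]; cv2.imwrite('pics/c6.png',cv2.resize(cr,None,fx=5,fy=5,interpolation=cv2.INTER_CUBIC))"
```

```text
t 18.20 p [0.5748 0.1146 0.2324] yaw 3.080 z [ 0.009  0.001 -1.   ] dock [0.1907 0.    ] Fdock [1.04 0.17 0.15] w 0.0515 g 0.0 q [ 0.09  0.21 -0.14  1.21  0.    0.15]
```

View pics/c6.png

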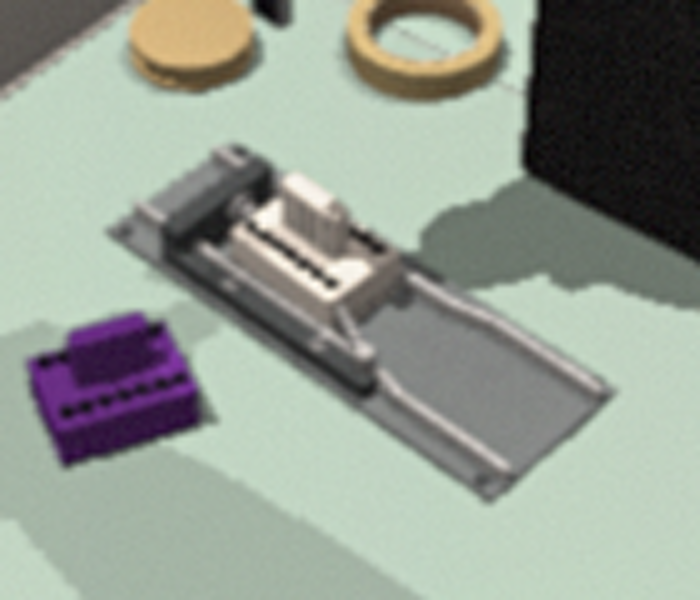

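The cassette (crop centre about (315,250)) lies flat between the buffer (240,205) and the pawl. The pawl tip is out behind its rear face at about (345,325), and the gripper is clear. I'll hand it in.

```bash
python3 -c "
from h import *
print(env.job_done())"
```

```text
the job is handed in; nothing more can be done
None
```

The cassette is latched between the pawl and the buffer and released, and the job is handed in at about 18 s on the clock; no verdict was shown on hand-in.

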